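# Close a biscuit tin on the counter lid press

## Robot

A 6-joint arm with a two-finger parallel gripper is mounted at the origin on the work surface. World frame = base frame: x ahead of the robot, y to its left, z up, the work surface at z = 0. Lengths are in m, angles in rad, forces in N, time in s.
With the tool pointing down it reaches from about 0.35 to 0.775 m from the base axis. Payload 7.3 kg.
Tool frame: the origin (TCP) lies on the centre line of the jaws, within the pads' length; the fingertips stand 11 mm ahead of it and the grasp point (between the pads) lies 8 mm behind it; y points along the fingers, z is the direction in which the jaws open and shut, and the axes are right-handed (so a half turn about y gives the same grasp; the last joint's range is limited). The gripper opens to 92 mm and grips with 3 to 60 N. Pads are 19 mm wide; open, the fingers measure 130 mm over their backs; the gripper's body (75 mm by 190 mm) begins 47 mm behind the grasp point.
Start: joints at [1.185, 0.342, 1.524, -0, 1.275, -0.146], TCP at [0.125, 0.51, 0.238] pointing down, gripper open.
Joint ranges: [-2.53, 2.53], [-0.77, 2.02], [0.04, 2.7], [-1, 4.14], [0.28, 2.66], [-3.11, 3.11]. Speed limits (rad/s): [2.57, 2.57, 3.14, 3.14, 3.14, 3.14].

## Interface

Orientations are given as [roll, pitch, yaw] about the fixed x, y, z axes, in that order (R = Rz(yaw) Ry(pitch) Rx(roll)).
In Python, from cell import robot, cams gives the robot as it stands.
- The arm moves only by the tool apply_moves, never from a script. Its argument "plan" is a list of rows, each a list of 7 numbers: the shift along the tool's x, y, z in m, then the turn, a rotation vector about the tool's x, y, z in degrees, then the gripper command: -1 is fully open, 1 is shut, values between are in proportion. A call has exactly 5 rows; each row is the pose to reach, as a shift and turn from the pose commanded when the call began, along the tool's axes at that moment; what a row does not reach only later rows make up. A row lasts 1/8 s, in which the tool goes at most 62.5 mm and 10.7 degrees, less where a joint would pass 70% of its speed; a pose out of reach is approached as far as the arm can. A call with a gripper value outside its range is refused whole. The fingers move at their own pace and stop on an object; "squeeze" is the grip in N (left out, the last holds). Time passes only in rows, so rows that repeat a pose let the fingers close, or fill a call up. It gives the time, the measured TCP pose, the force and the opening at its end, in the units of the state.
- robot.observe(): the state, without advancing time (a new reading comes with each control period).
- cams.read_camera(name): name is "scene" or "top" or "wrist"; returns the picture (480x640x3 uint8, blue, green, red); there is no depth.
- cams.calibration(name): a dict with "fx", "fy", "cx", "cy" (pixels), "extrinsics" (4x4, takes a point from world to camera coordinates); the wrist camera has in their place "T_tool_cam" (4x4, takes a point from camera to tool coordinates, whose origin is the TCP and whose axes are the tool frame's). Camera axes: x right, y up, looking along -z (the intrinsics and any distortion apply to the point x, -y, -z); pixel columns grow to the right and rows downward; lengths in m; the calibration is good to about 2 mm. A picture is of the moment at which its call begins: read the wrist's pose just before it. calibration takes no time and is no camera call.
- robot.hand_in(): hands the job in, once; it reports no verdict.
The state is a dict: "time": time; "qpos": joint angles; "qvel": joint speeds; "joint_efforts": joint torques, N m; "tool_pos": TCP position; "tool_rot": TCP orientation; "contact_force": force on the tool from outside, world axes, zero at the start; "torque": the same for the moment, N m; "opening": finger opening in m.
Only numpy, scipy, OpenCV 4.12 (cv2) and the standard library are available. Lean on these libraries where they do the work, as an engineer would, in place of code of your own. Each camera call takes 0.05 s, during which the arm holds its last target. There are 200 camera calls.

## Task

Slide the biscuit tin with the proud lid along the base plate of the lid press until it sits fully home in the V nest under the press foot, its lid still proud. Then press the treadle right down onto its stop and keep it firmly there for a full second, so that the lid is fully home, and ease the treadle back up without letting it snap. Leave the closed tin in the nest, ram nothing, and leave everything else on the counter where it stands.

Things in the scene. Friction and masses are not known exactly. Their poses are not given: they have to be found in the camera images.
- press: Fixed lid press. Base plate 12 mm thick, x -200 to 130, y -200 to 180 mm. Origin on the counter; x points from the open front to the grey column (40 x 70 mm, centre x 105, y 40, 262 mm tall). A 60 mm wide arm (y 10 to 70) reaches from the column forward to x -20, 217 to 262 mm high. Small jars stand on the plate.
- nest (a point): Point on the base plate's top face (12 mm above the counter), press x 20, y 40 mm, under the foot: where the centre of the tin's underside is when fully home. The nest is a V of two steel blocks, 26 mm tall, behind this point at 45 degrees either side of the press's x axis, open to the front; a tin pushed against both is centred.
- foot_face (a point): Centre of the underside of the round white press foot (68 mm diameter, 10 mm thick, on an 18 mm ram hanging from the arm, on the nest's axis), 101 mm above the counter at rest. The treadle lowers it by 0.12 m per rad. The foot is sprung: it yields at 6 N, then 0.3 N/mm.
- tin: Loose round steel biscuit tin, 80 mm diameter, 60 mm tall without its lid, 0.25 to 0.5 kg, standing on the base plate in front of the foot. Origin: centre of its underside. The lid covers it from 56 mm up.
- lid_top (a point): Centre of the top face of the tin's press-on aluminium lid, a disc 83 mm in diameter and 15 mm high; 71 mm above the tin's underside when proud, 63 mm when home.
- lid (a joint): How far the lid has been pressed on, m: 0 proud to 0.008 fully home. It starts between 0 and 0.002, needs about 4 N to move and stays where it is left.
- treadle_pad (a point): Centre of the top face of the treadle's flat ribbed pad (75 mm along the lever, 62 mm wide) at the press's right (-y) side. It is 160 mm from the hinge towards the open front and 14 mm above the lever's centre line. At rest the lever slopes up to the front by 0.2 rad and this point is 101 mm above the counter.
- treadle_hinge (a point): Centre of the treadle's hinge, 55 mm above the counter at press x 60, y -140 mm; the hinge runs along the press's y axis between two 60 mm tall cheeks.
- treadle (a joint): Treadle angle, rad: 0 up at rest, growing as the pad goes down; sprung up. It meets its stop somewhere from 0.25 to 0.33, different each time. At the pad it takes about 2 N at first, 6 N lower down and up to 8 N more once the foot bears on the lid: up to 14 N without being on the stop.
- stop_screw: The treadle's stop: fixed upright steel screw, head 20 mm diameter, under the lever 100 mm from the hinge. Origin on its axis, 25 mm below the top of its head; its height is set a few mm differently each time. The treadle must bear on it with over 3 N: a steady 20 N at the pad is sure to do it.
- honey_jar: Bystander: small jar, 34 mm diameter, 50 mm tall, on the base plate between nest and treadle. Origin under its centre.
- spare_lids: Bystander: stack of three little lids, 48 mm diameter, 19 mm tall, on the base plate left of the nest. Origin under its centre.
- jam_jar: Bystander: jam jar, 68 mm diameter, 90 mm tall, on the counter. Origin under its centre.
- closed_tin: Bystander: larger tin already closed, 103 mm diameter, 90 mm tall, on the counter. Origin under its centre.
- mug: Bystander: white mug, 80 mm diameter, 90 mm tall. Origin under its centre.
- cake_box: Bystander: cardboard cake box 130 x 130 x 80 mm. Origin under its centre.
- spatula: Bystander: spatula lying on the counter. Origin under its middle.
Things that resemble listed ones, but are neither listed nor needed, are in the scene too. What is shaped like the tin but orange or purple is not meant.

How it is judged:
On the way, in this order (a step that is already met when the one before it is completed fails the run):
1. the tin stands fully home in the V nest with its lid still proud (horizontal distance between tin and nest below 0.006 m and angle between tin's own z axis and vertical below 0.05 rad and value of joint lid below 0.004 m), for 0.2 s.
2. the treadle bears on its stop and the lid is home (contact force between stop_screw and anything else above 3 N and value of joint lid above 0.007 m and horizontal distance between tin and nest below 0.006 m), for 0.9 s.
At the end, for the whole second after the job is handed in: The tin stands upright at rest within 6 mm of the nest point, its lid pressed on by more than 7 of 8 mm, and the treadle is back up (under 0.04 rad) (horizontal distance between tin and nest below 0.006 m and angle between tin's own z axis and vertical below 0.05 rad and value of joint lid above 0.007 m and value of joint treadle below 0.04 rad and linear speed of tin below 0.02 m/s); the robot touches nothing.
It fails at once if the fingers push with more than 45 N (contact force between the fingers and anything else above 45 N).
It fails at once if the treadle snaps up faster than 2.5 rad/s (velocity of joint treadle below -2.5 rad/s).
It fails at once if a bystander is moved by more than 20 mm (distance of any of honey_jar, spare_lids, jam_jar, closed_tin, mug, cake_box, spatula from where it was at the start of the episode above 0.02 m).
It also fails if it takes over 54 s, if anything falls off the work surface, if the arm or the gripper's body presses on something with over 40 N, if the wrist force passes 120 N, or if a joint passes its speed limit or range.

## Working session

There is one attempt and no reset: what is moved stays moved. The work goes in short steps, Python scripts to look and compute and a tool call to move; the robot and the scene stay as the last step left them, time stands still between calls to the robot, and variables do not carry over. Pictures are saved under pics/ and viewed, about 8 in all and at most 12, crops included, and the job is handed in when it is done.

Besides the shell and the picture viewer there is one more tool, called by a JSON object that holds its "name" and its "arguments", one argument or row to a line. apply_moves: Moves the arm, as the interface text tells. Its arguments: {"type":"object","properties":{"plan":{"type":"array","items":{"type":"array","items":{"type":"number"}}},"squeeze":{"type":"number"}},"required":["plan"]}

```bash
mkdir -p pics && python3 - <<'E'
from cell import robot, cams
import cv2
print(robot.observe())
for n in ("scene","top"):
    im=cams.read_camera(n); cv2.imwrite(f"pics/{n}0.png",im); print(n,cams.calibration(n))
print(cams.calibration("wrist"))
E
```

```text
{'time': 0.0, 'qpos': array([ 1.18499535e+00,  3.42693964e-01,  1.52504065e+00, -3.86492949e-06,
        1.27540815e+00, -1.45988103e-01]), 'qvel': array([ 8.03672547e-04, -5.31456242e-04,  3.77784584e-04,  9.95676771e-04,
       -1.11882109e-03,  4.50052838e-05]), 'joint_efforts': array([-2.87878920e-04, -4.31246603e+01, -2.44207960e+01,  7.16341124e-02,
        5.62865508e-02, -1.06786770e-04]), 'tool_pos': array([0.12451783, 0.509603  , 0.23705164]), 'tool_rot': array([-1.57233048e+00,  2.21837404e-04, -2.39811915e-01]), 'contact_force': array([ 0.38839911,  0.11880226, -0.51995589]), 'torque': array([-0.02314355,  0.04268221, -0.01534853]), 'opening': 0.09196905523639208}
scene {'fx': 522.9951806600103, 'fy': 522.9951806600103, 'cx': 307.53487264293017, 'cy': 242.12572581256046, 'extrinsics': array([[-0.79001889,  0.61286429,  0.01635592,  0.46664865],
       [-0.4395608 , -0.5848145 ,  0.68174651,  0.15340785],
       [ 0.42738327,  0.5314032 ,  0.73140562, -1.57576183],
       [ 0.        ,  0.        ,  0.        ,  1.        ]])}
top {'fx': 535.5458130116076, 'fy': 535.5458130116076, 'cx': 325.93801286812396, 'cy': 238.88635680148238, 'extrinsics': array([[ 0.00965321, -0.99984408,  0.01478649, -0.06566347],
       [ 0.99923018,  0.01020748,  0.03787958, -0.53347124],
       [-0.03802461,  0.01440944,  0.99917291, -1.41465315],
       [ 0.        ,  0.        ,  0.        ,  1.        ]])}
{'fx': 377.8113075733169, 'fy': 377.8113075733169, 'cx': 318.56309624435244, 'cy': 241.5954423265496, 'T_tool_cam': array([[ 4.51324115e-04, -9.62307343e-01, -2.71963918e-01,
        -7.32990990e-02],
       [-8.29313458e-04,  2.71963492e-01, -9.62307212e-01,
        -1.47296576e-01],
       [ 9.99999554e-01,  6.59855788e-04, -6.75310748e-04,
         1.71734024e-03],
       [ 0.00000000e+00,  0.00000000e+00,  0.00000000e+00,
         1.00000000e+00]])}
```

View pics/scene0.png

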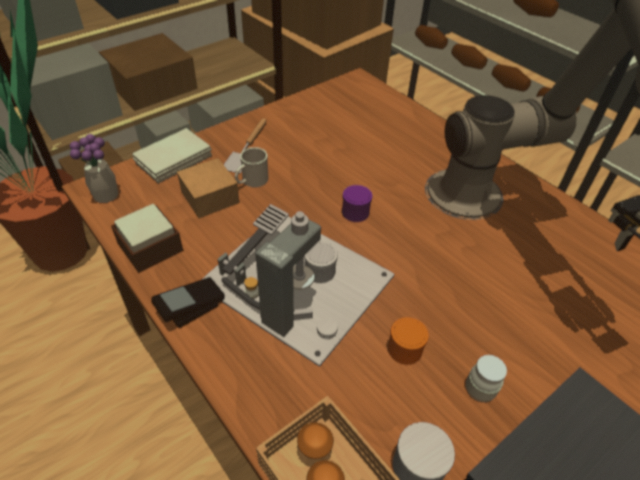

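View pics/top0.png

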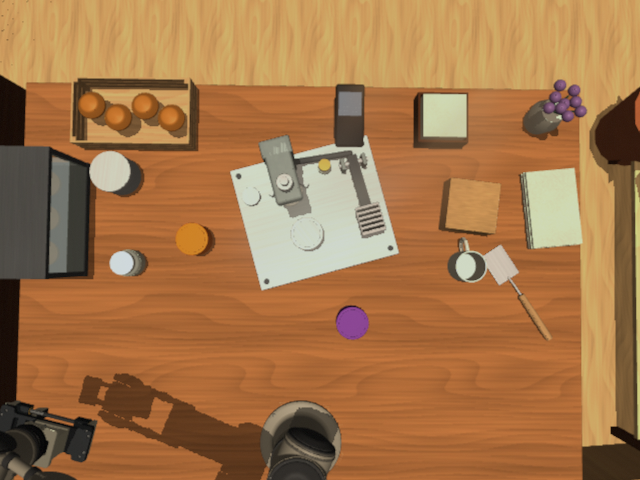

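Top view: the plate spans about (232,171), (366,138), (398,253) and (264,288). The pad is at (371,221), the foot and arm at (285,182), and the steel tin at (307,233). Candidates for the tin are steel (307,233) in front of the foot, orange (193,239), purple (352,322), and the large closed tin (112,172). I choose the steel one at (307,233).

```bash
cat > h.py <<'E'
from cell import robot, cams
import cv2, numpy as np
from scipy.spatial.transform import Rotation as Ro
def ray(n,uv,pose=None):
    c=cams.calibration(n); uv=np.atleast_2d(np.asarray(uv,float))
    d=np.c_[(uv[:,0]-c['cx'])/c['fx'],-(uv[:,1]-c['cy'])/c['fy'],-np.ones(len(uv))]
    if n=='wrist':
        T=np.eye(4); T[:3,:3]=Ro.from_euler('xyz',pose[1]).as_matrix(); T[:3,3]=pose[0]
        T=T@c['T_tool_cam']
    else: T=np.linalg.inv(c['extrinsics'])
    return T[:3,3], d@T[:3,:3].T
def onz(n,uv,z,pose=None):
    o,d=ray(n,uv,pose); return o+d*((z-o[2])/d[:,2])[:,None]
def proj(n,P,pose=None):
    c=cams.calibration(n); P=np.atleast_2d(P)
    if n=='wrist':
        T=np.eye(4); T[:3,:3]=Ro.from_euler('xyz',pose[1]).as_matrix(); T[:3,3]=pose[0]
        E=np.linalg.inv(T@c['T_tool_cam'])
    else: E=c['extrinsics']
    q=P@E[:3,:3].T+E[:3,3]
    return np.c_[c['cx']-c['fx']*q[:,0]/q[:,2], c['cy']+c['fy']*q[:,1]/q[:,2]]
E
python3 - <<'E'
from h import *
im=cv2.imread('pics/top0.png'); hsv=cv2.cvtColor(im,cv2.COLOR_BGR2HSV)
m=((hsv[...,1]<50)&(hsv[...,2]>140)).astype(np.uint8)*255
m[:130]=0;m[300:]=0;m[:,:220]=0;m[:,410:]=0
m=cv2.morphologyEx(m,cv2.MORPH_OPEN,np.ones((3,3)))
cs=cv2.findContours(m,0,1)[0]; c=max(cs,key=cv2.contourArea)[:,0]
P=onz('top',c,0.012)[:,:2]
r=cv2.minAreaRect((P*1000).astype(np.float32)); print('plate',r, cv2.boxPoints(r).round())
cr=cv2.resize(im[125:300,215:410],None,fx=4,fy=4,interpolation=cv2.INTER_CUBIC)
cv2.imwrite('pics/crop0.png',cr[:, :780])
E
```

```text
plate ((605.728515625, -27.854019165039062), (328.569580078125, 377.7088317871094), 15.633858680725098) [[ 397.  110.]
 [ 498. -254.]
 [ 815. -165.]
 [ 713.  198.]]
```

View pics/crop0.png

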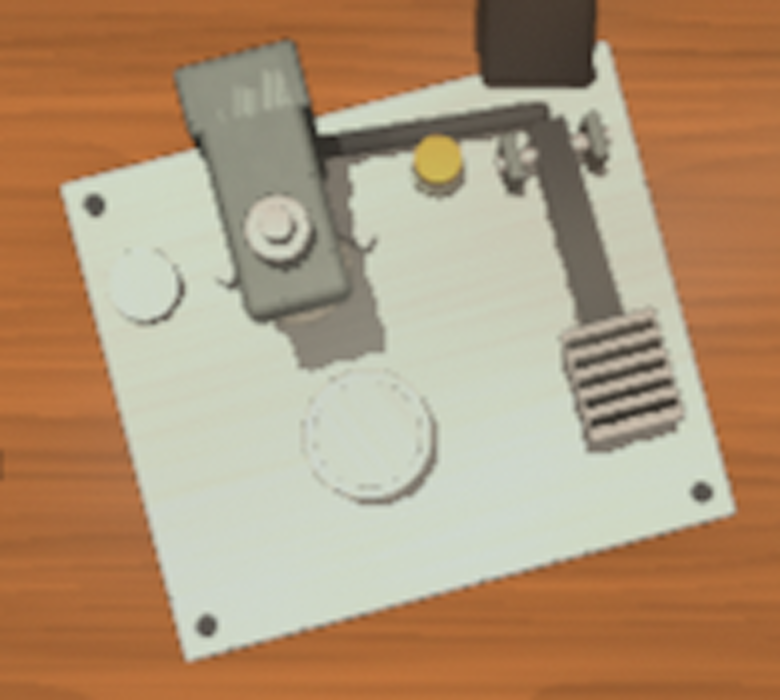

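Close crop: the steel lidded tin is at crop (369,434), the foot ram at (279,228), the pad at (625,380), the honey jar at (437,160) and the spare lids at (146,285). The plate measures 328.6 x 377.7 mm against 330 x 380, so it fits.

```bash
cat >> h.py <<'E'
A=np.deg2rad(15.63); ex=np.array([np.cos(A),np.sin(A)]); ey=np.array([-ex[1],ex[0]])
O=np.array([.6057,-.0279])+.035*ex+.010*ey
def w(x,y): return O+x*ex+y*ey
def pr(P): d=np.asarray(P)[...,:2]-O; return np.stack([d@ex,d@ey],-1)
E
python3 - <<'E'
from h import *
print('origin',O,'nest',w(.02,.04),'pad',w(.06-.16*np.cos(.2)-.014*np.sin(.2),-.14))
f=lambda u,v:(u/4+215-.375,v/4+125-.375)
for n,uv,z in [('tin',f(369,434),.082),('pad',f(625,380),.101),('honey',f(438,158),.05),('lids',f(145,284),.019),('ram top',f(279,228),.28)]:
    P=onz('top',uv,z)[0]; print(n,P.round(4),pr(P).round(4))
# tin from scene too: expected pixel
P=onz('top',f(369,434),.082)[0]; print('scene px of tin top',proj('scene',P), 'nest top', proj('scene',[*w(.02,.04),.1]),'pad',proj('scene',[*w(-.0996,-.14),.101]))
print('purple',onz('top',(352,322),.07))
E
```

```text
origin [ 0.63671152 -0.00883994] nest [0.64519498 0.03506941] pad [ 0.57852162 -0.17049546]
tin [ 0.5455 -0.011   0.082 ] [-0.0885  0.0225]
pad [ 0.58   -0.1709  0.101 ] [-0.0983 -0.1408]
honey [ 0.7272 -0.0532  0.05  ] [ 0.0751 -0.0671]
lids [0.6464 0.1397 0.019 ] [0.0493 0.1404]
ram top [0.6469 0.0347 0.28  ] [0.0216 0.0392]
scene px of tin top [[319.84238968 251.87356857]] nest top [[298.90404865 277.84900028]] pad [[271.29025245 215.81291952]]
purple [[ 0.32149617 -0.12766877  0.07      ]]
```

```bash
cat >> h.py <<'E'
def delta(p,e=None,s=None):
    s=s or robot.observe(); R=Ro.from_euler('xyz',s['tool_rot'])
    q=R if e is None else Ro.from_euler('xyz',np.deg2rad(e))
    return R.inv().apply(np.array(p)-s['tool_pos']).round(4), np.rad2deg((R.inv()*q).as_rotvec()).round(2)
E
python3 -c "
from h import *
print(delta([.469,-.046,.22],[-90,-32,24.8]))"
```

```text
(array([ 0.4666,  0.0177, -0.4579]), array([ 10.83, -37.5 , -30.81]))
```

{"name": "apply_moves", "arguments": {
  "plan": [
    [0.467, 0.018, -0.458, 10.8, -37.5, -30.8, 0.35],
    [0.467, 0.018, -0.458, 10.8, -37.5, -30.8, 0.35],
    [0.467, 0.018, -0.458, 10.8, -37.5, -30.8, 0.35],
    [0.467, 0.018, -0.458, 10.8, -37.5, -30.8, 0.35],
    [0.467, 0.018, -0.458, 10.8, -37.5, -30.8, 0.35]
  ]
}}

```text
time: 0.72
tool_pos: [0.2736, 0.2662, 0.2277]
tool_rot: [-1.551, -0.518, 0.393]
contact_force: [-0.8, 0.3, 0.4]
opening: 0.0465
```

```bash
python3 -c "
from h import *
s=robot.observe();print(s['time'],s['tool_pos'],np.rad2deg(s['tool_rot']),s['qpos'],delta([.469,-.046,.22],[-90,-32,24.8]))"
```

```text
0.725 [0.27357956 0.26619534 0.22772223] [-88.89344295 -29.65461298  22.50794771] [ 0.66232833 -0.14844263  2.23933916 -0.21638216  0.55475357 -1.15104915] (array([ 0.0492,  0.0299, -0.3639]), array([ 0.07, -1.99, -2.33]))
```

{"name": "apply_moves", "arguments": {
  "plan": [
    [0.049, 0.03, -0.364, 0, -2, -2.3, 0.35],
    [0.049, 0.03, -0.364, 0, -2, -2.3, 0.35],
    [0.049, 0.03, -0.364, 0, -2, -2.3, 0.35],
    [0.049, 0.03, -0.364, 0, -2, -2.3, 0.35],
    [0.049, 0.03, -0.364, 0, -2, -2.3, 0.35]
  ]
}}

```text
time: 1.35
tool_pos: [0.3726, 0.1112, 0.2203]
tool_rot: [-1.567, -0.55, 0.428]
contact_force: [-0.2, 1.2, 0.2]
opening: 0.0299
```

```bash
python3 -c "
from h import *
s=robot.observe();print(s['time'],s['tool_pos'],np.rad2deg(s['tool_rot']),s['qpos'],delta([.469,-.046,.047],[-90,-32,24.8]))"
```

```text
1.35 [0.37257334 0.11123065 0.22027409] [-89.81015279 -31.53229143  24.54256551] [-0.14716558 -0.15665042  2.28695634  0.53007127  0.60465081 -2.52564026] (array([-0.0715,  0.1588, -0.1836]), array([-0.05, -0.22, -0.47]))
```

```bash
python3 -c "
from h import *
print(delta([.473,-.024,.15],[-90,-30,10]))"
```

```text
(array([-0.0068,  0.0778, -0.165 ]), array([-7.63, 12.5 ,  1.5 ]))
```

{"name": "apply_moves", "arguments": {
  "plan": [
    [-0.007, 0.078, -0.165, -7.6, 12.5, 1.5, 0.17],
    [-0.007, 0.078, -0.165, -7.6, 12.5, 1.5, 0.17],
    [-0.007, 0.078, -0.165, -7.6, 12.5, 1.5, 0.17],
    [-0.007, 0.078, -0.165, -7.6, 12.5, 1.5, 0.17],
    [-0.007, 0.078, -0.165, -7.6, 12.5, 1.5, 0.17]
  ]
}}

```text
time: 1.98
tool_pos: [0.4717, -0.0229, 0.149]
tool_rot: [-1.569, -0.521, 0.172]
contact_force: [-0.8, -0.2, 0.7]
opening: 0.0379
```

```bash
python3 -c "
from h import *
s=robot.observe();print(s['time'],s['tool_pos'],np.rad2deg(s['tool_rot']),s['qpos'],delta([.473,-.024,.0475],[-90,-30,10]))"
```

```text
1.975 [ 0.47174776 -0.0228551   0.14899051] [-89.88334573 -29.8416119    9.88100399] [-0.39063307  0.17260275  2.20479862  0.7325443   0.41125134 -2.76154214] (array([-0.0496,  0.0885, -0.0015]), array([-0.06, -0.1 , -0.16]))
```

```bash
cat >> h.py <<'E'
D=[([.12451783,.509603,.23705164],[-1.57233,.00022,-.23981],[1.184995,.342694,1.52504,0,1.275408,-.145988]),
([.27357956,.26619534,.22772223],np.deg2rad([-88.8934,-29.6546,22.5079]),[.66232833,-.14844263,2.23933916,-.21638216,.55475357,-1.15104915]),
([.37257334,.11123065,.22027409],np.deg2rad([-89.81015,-31.53229,24.54257]),[-.14716558,-.15665042,2.28695634,.53007127,.60465081,-2.52564026]),
([.47174776,-.0228551,.14899051],np.deg2rad([-89.88335,-29.8416,9.881]),[-.39063307,.17260275,2.20479862,.7325443,.41125134,-2.76154214])]
from scipy.optimize import least_squares
def wc(p,e,L): return np.array(p)-L*Ro.from_euler('xyz',e).as_matrix()[:,1]
def pred(g,q):
    a,h,L2,L3,L,off=g; r=a+L2*np.sin(q[1])+L3*np.sin(q[1]+q[2]); z=h+L2*np.cos(q[1])+L3*np.cos(q[1]+q[2])
    c,s=np.cos(q[0]),np.sin(q[0]); return np.array([r*c-off*s,r*s+off*c,z])
def res(g): return np.concatenate([pred(g,q)-wc(p,e,g[4]) for p,e,q in D])
G=least_squares(res,[0,.3,.4,.4,.25,.077])
def j5(p,edeg):
    e=np.deg2rad(edeg); g=G.x; W=wc(p,e,g[4])
    f=least_squares(lambda q:pred(g,q)-W,[-.3,.2,2.1]); q=f.x
    d=np.array([np.sin(q[1]+q[2])*np.cos(q[0]),np.sin(q[1]+q[2])*np.sin(q[0]),np.cos(q[1]+q[2])])
    t=Ro.from_euler('xyz',e).as_matrix()
    l=np.array([-np.sin(q[0]),np.cos(q[0]),0]); u=np.cross(l,d)
    return q.round(2),'j5',np.arccos(d@t[:,1]).round(2),'j4',np.arctan2(t[:,1]@l,t[:,1]@u).round(2),abs(f.fun).max().round(4)
E
python3 - <<'E'
from h import *
print(G.x.round(4),abs(G.fun).max())
for p,e,q in D: print(j5(p,np.rad2deg(e)),q[3])
for th in (20,25,30,40,50,60):
  for yaw in (-20,10,25,40):
    d=np.array([np.cos(np.deg2rad(yaw)),np.sin(np.deg2rad(yaw))]); 
    t=np.deg2rad(th)
    for c,nm in ((np.array([.5455,-.011]),'start'),(w(.02,.04),'home')):
      tip=c-(.0352+.0095*np.cos(t)+(.025 if nm=='start' else 0))*d
      p=[*(tip-.011*np.sin(t)*d),.038+.011*np.cos(t)]
      print(th,yaw,nm,np.round(p,3),j5(p,[-90,-th,yaw]))
E
```

```text
[-0.0118  0.166   0.5067  0.3711  0.2926  0.078 ] 0.008305595364943408
(array([1.18, 0.36, 1.52]), 'j5', np.float64(1.27), 'j4', np.float64(-0.0), np.float64(0.0)) 0
(array([ 0.65, -0.14,  2.24]), 'j5', np.float64(0.55), 'j4', np.float64(-0.21), np.float64(0.0)) -0.21638216
(array([-0.14, -0.15,  2.28]), 'j5', np.float64(0.6), 'j4', np.float64(0.52), np.float64(0.0)) 0.53007127
(array([-0.38,  0.15,  2.22]), 'j5', np.float64(0.42), 'j4', np.float64(0.71), np.float64(0.0)) 0.7325443
20 -20 start [0.477 0.014 0.048] (array([-0.08,  0.38,  2.19]), 'j5', np.float64(0.25), 'j4', np.float64(-0.38), np.float64(0.0))
20 -20 home [0.6   0.051 0.048] (array([0.02, 0.56, 1.84]), 'j5', np.float64(0.43), 'j4', np.float64(-0.29), np.float64(0.0))
20 10 start [ 0.474 -0.024  0.048] (array([-0.32,  0.37,  2.21]), 'j5', np.float64(0.3), 'j4', np.float64(0.59), np.float64(0.0))
20 10 home [0.598 0.027 0.048] (array([-0.14,  0.54,  1.88]), 'j5', np.float64(0.4), 'j4', np.float64(0.27), np.float64(0.0))
20 25 start [ 0.479 -0.042  0.048] (array([-0.41,  0.4 ,  2.16]), 'j5', np.float64(0.43), 'j4', np.fl
[... 4849 characters left out ...]
p.float64(1.25), 'j4', np.float64(2.42), np.float64(0.0))
60 10 home [0.596 0.026 0.044] (array([-0.28,  0.68,  2.38]), 'j5', np.float64(0.97), 'j4', np.float64(2.67), np.float64(0.0))
60 25 start [ 0.478 -0.042  0.044] (array([-0.81,  0.68,  2.54]), 'j5', np.float64(1.07), 'j4', np.float64(1.93), np.float64(0.0))
60 25 home [0.6   0.014 0.044] (array([-0.45,  0.69,  2.28]), 'j5', np.float64(0.95), 'j4', np.float64(2.17), np.float64(0.0))
60 40 start [ 0.488 -0.059  0.044] (array([-0.86,  0.69,  2.32]), 'j5', np.float64(1.05), 'j4', np.float64(1.51), np.float64(0.0))
60 40 home [0.607 0.003 0.044] (array([-0.55,  0.73,  2.11]), 'j5', np.float64(0.98), 'j4', np.float64(1.71), np.float64(0.0))
```

{"name": "apply_moves", "arguments": {
  "plan": [
    [0, -0.05, 0, 0, 10.7, 0, 0.2],
    [0, -0.05, 0, 0, 21.4, 0, 0.2],
    [0, -0.05, 0, 0, 32, 0, 0.2],
    [0, -0.05, 0, 0, 42.5, 0, 0.2],
    [0, -0.05, 0, 0, 53, 0, 0.2]
  ]
}}

```text
time: 2.6
tool_pos: [0.4471, -0.0261, 0.1938]
tool_rot: [-1.142, -0.31, -0.808]
contact_force: [0.0, -0.3, 0.1]
opening: 0.0371
```

{"name": "apply_moves", "arguments": {
  "plan": [
    [0, 0, 0, 0, 10.7, 0, 0.2],
    [0, 0, 0, 0, 21.4, 0, 0.2],
    [0, 0, 0, 0, 32, 0, 0.2],
    [0, 0, 0, 0, 42.5, 0, 0.2],
    [0, 0, 0, 0, 53, 0, 0.2]
  ]
}}

```text
time: 3.22
tool_pos: [0.4471, -0.0261, 0.1937]
tool_rot: [-1.063, 0.133, -1.63]
contact_force: [0.1, -0.4, 0.2]
opening: 0.0365
```

```bash
python3 -c "
from h import *
s=robot.observe();print(s['time'],s['tool_pos'],np.rad2deg(s['tool_rot']),s['qpos'])
print(delta([.47,-.04,.16],[90,40,25-180]))
print((Ro.from_euler('xyz',[-90,-40,25],degrees=True)*Ro.from_rotvec([0,np.pi,0])).as_euler('xyz',degrees=True))"
```

```text
3.225 [ 0.44712436 -0.02607604  0.19366163] [-60.90282075   7.63052803 -93.38629997] [-0.43358003  0.03763086  2.19189881  0.58266998  0.54628152 -0.78708487]
(array([0.0169, 0.0392, 0.0053]), array([152.38,  20.43, -92.05]))
[ -90.   40. -155.]
```

```bash
python3 -c "
from h import *
print(delta([.478,-.043,.15],[-90,40,-155]))"
```

```text
(array([0.0207, 0.0515, 0.0077]), array([-0.85, 61.98, 13.76]))
```

{"name": "apply_moves", "arguments": {
  "plan": [
    [0.01, 0.01, 0.008, -0.2, 10.4, 2.3, 0.2],
    [0.02, 0.02, 0.008, -0.4, 20.8, 4.6, 0.2],
    [0.021, 0.03, 0.008, -0.6, 31, 6.9, 0.2],
    [0.021, 0.04, 0.008, -0.7, 41.4, 9.2, 0.2],
    [0.021, 0.051, 0.008, -0.8, 51.8, 11.5, 0.2]
  ]
}}

```text
time: 3.85
tool_pos: [0.4786, -0.0434, 0.1506]
tool_rot: [-1.431, 0.646, -2.482]
contact_force: [0.3, -0.0, -0.3]
opening: 0.0367
```

```bash
python3 -c "
from h import *
s=robot.observe();print(s['time'],s['tool_pos'],np.rad2deg(s['tool_rot']),s['qpos'])
print(delta([.478,-.043,.046],[-90,40,-155]))"
```

```text
3.85 [ 0.47859608 -0.04341308  0.1506257 ] [ -81.99501259   37.00745196 -142.21002993] [-0.60974501  0.23114854  2.21954612  1.10546858  0.63181869 -0.55810839]
(array([ 0.0632,  0.0825, -0.0123]), array([-0.02, 10.19,  2.27]))
```

{"name": "apply_moves", "arguments": {
  "plan": [
    [0.016, 0.021, -0.003, 0, 10.2, 2.3, 0.2],
    [0.032, 0.042, -0.006, 0, 10.2, 2.3, 0.2],
    [0.048, 0.062, -0.009, 0, 10.2, 2.3, 0.2],
    [0.063, 0.0825, -0.0123, 0, 10.2, 2.3, 0.2],
    [0.063, 0.0825, -0.0123, 0, 10.2, 2.3, 0.2]
  ]
}}

```text
time: 4.47
tool_pos: [0.4774, -0.043, 0.0449]
tool_rot: [-1.571, 0.696, -2.702]
contact_force: [0.5, 1.0, 0.7]
opening: 0.0367
```

```bash
python3 -c "
from h import *
s=robot.observe();print(s['time'],s['tool_pos'],np.rad2deg(s['tool_rot']),s['qpos'],s['contact_force'])
for n in ('scene','wrist'): cv2.imwrite(f'pics/{n}1.png',cams.read_camera(n))
a=cv2.imread('pics/scene1.png')[180:360,200:420]; b=cv2.imread('pics/wrist1.png')
a=cv2.resize(a,(400,327),interpolation=cv2.INTER_CUBIC); b=cv2.resize(b,(400,300))
cv2.imwrite('pics/c1.png',np.vstack([np.hstack([a[:300],b])]))
"
```

```text
4.475 [ 0.47744164 -0.04297362  0.04493621] [ -90.01798909   39.85117311 -154.79734093] [-0.63786272  0.53398725  2.332259    1.71656099  0.60731999 -1.13721065] [0.51969541 0.99749602 0.67649026]
```

View pics/c1.png

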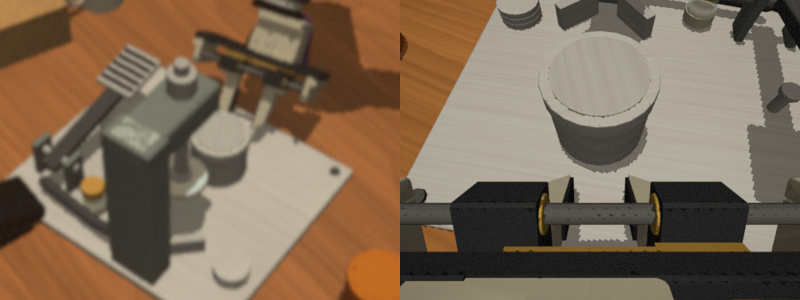

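Scene and wrist views: the fingers straddle the tin's front centrally (wrist crop, fingers at 555 and 645, tin centre at 600), with the V nest straight behind at (605,20). Now I push along the tool's forward direction.

{"name": "apply_moves", "arguments": {
  "plan": [
    [-0.006, 0.005, 0, 0, 0, 0, 0.2],
    [-0.012, 0.01, 0, 0, 0, 0, 0.2],
    [-0.017, 0.0145, 0, 0, 0, 0, 0.2],
    [-0.0215, 0.018, 0, 0, 0, 0, 0.2],
    [-0.028, 0.0235, 0, 0, 0, 0, 0.2]
  ]
}}

```text
time: 5.2
tool_pos: [0.5113, -0.029, 0.045]
tool_rot: [-1.568, 0.696, -2.702]
contact_force: [-3.2, -1.0, 1.9]
opening: 0.0367
```

{"name": "apply_moves", "arguments": {
  "plan": [
    [-0.0077, 0.0064, 0, 0, 0, 0, 0.2],
    [-0.0153, 0.0129, 0, 0, 0, 0, 0.2],
    [-0.023, 0.0193, 0, 0, 0, 0, 0.2],
    [-0.0306, 0.0257, 0, 0, 0, 0, 0.2],
    [-0.0383, 0.0321, 0, 0, 0, 0, 0.2]
  ]
}}

```text
time: 5.82
tool_pos: [0.5572, -0.0077, 0.0451]
tool_rot: [-1.568, 0.696, -2.701]
contact_force: [-2.4, -1.0, 1.1]
opening: 0.0366
```

```bash
python3 -c "
from h import *
s=robot.observe();print(s['time'],s['tool_pos'],np.rad2deg(s['tool_rot']),s['qpos'],s['contact_force'])
print(delta([.5999,.014,.046],[-90,40,-155]))
cv2.imwrite('pics/wrist2.png',cv2.resize(cams.read_camera('wrist'),(480,360)))
"
```

```text
5.825 [ 0.55716118 -0.00767021  0.04507194] [ -89.81779083   39.90585189 -154.76253364] [-0.43291179  0.57433427  2.1626022   1.73067745  0.51900755 -0.92374746] [-2.39760054 -0.99806994  1.05997108]
(array([-0.0373,  0.03  , -0.0015]), array([-0.03,  0.18,  0.09]))
```

View pics/wrist2.png

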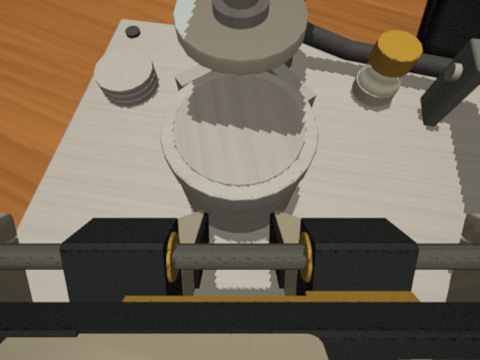

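The tin is centred against both fingers and heading under the foot into the V.

{"name": "apply_moves", "arguments": {
  "plan": [
    [-0.0065, 0.0052, 0, 0, 0, 0, 0.2],
    [-0.013, 0.0105, 0, 0, 0, 0, 0.2],
    [-0.0195, 0.0158, 0, 0, 0, 0, 0.2],
    [-0.025, 0.0205, 0, 0, 0, 0, 0.2],
    [-0.0285, 0.0232, 0, 0, 0, 0, 0.2]
  ]
}}

```text
time: 6.5
tool_pos: [0.5902, 0.0079, 0.0455]
tool_rot: [-1.568, 0.696, -2.701]
contact_force: [-2.2, -1.5, -0.9]
opening: 0.0369
```

{"name": "apply_moves", "arguments": {
  "plan": [
    [-0.0015, 0.0013, 0, 0, 0, 0, 0.2],
    [-0.003, 0.0025, 0, 0, 0, 0, 0.2],
    [-0.0045, 0.0038, 0, 0, 0, 0, 0.2],
    [-0.0055, 0.0046, 0, 0, 0, 0, 0.2],
    [-0.006, 0.005, 0, 0, 0, 0, 0.2]
  ]
}}

```text
time: 7.12
tool_pos: [0.5969, 0.0109, 0.0456]
tool_rot: [-1.568, 0.696, -2.701]
contact_force: [-0.9, -0.8, -1.1]
opening: 0.0368
```

```bash
python3 -c "
from h import *
s=robot.observe();print(s['time'],s['tool_pos'],s['contact_force'])
print(delta([.5999,.014,.046],[-90,40,-155]))
"
```

```text
7.125 [0.59694376 0.01091069 0.04556934] [-0.88103387 -0.7624527  -1.12631202]
(array([-0.0033,  0.0022, -0.0015]), array([-0.03,  0.18,  0.1 ]))
```

{"name": "apply_moves", "arguments": {
  "plan": [
    [-0.0008, 0.0006, 0, 0, 0, 0, 0.2],
    [-0.0016, 0.0012, 0, 0, 0, 0, 0.2],
    [-0.0022, 0.0018, 0, 0, 0, 0, 0.2],
    [-0.0027, 0.0022, 0, 0, 0, 0, 0.2],
    [-0.0027, 0.0022, 0, 0, 0, 0, 0.2]
  ]
}}

```text
time: 7.75
tool_pos: [0.6001, 0.0124, 0.0457]
tool_rot: [-1.568, 0.697, -2.701]
contact_force: [-0.6, -0.7, -0.9]
opening: 0.0372
```

{"name": "apply_moves", "arguments": {
  "plan": [
    [-0.0004, 0.0003, 0, 0, 0, 0, 0.2],
    [-0.0008, 0.0006, 0, 0, 0, 0, 0.2],
    [-0.0012, 0.0009, 0, 0, 0, 0, 0.2],
    [-0.0015, 0.0013, 0, 0, 0, 0, 0.2],
    [-0.0015, 0.0013, 0, 0, 0, 0, 0.2]
  ]
}}

```text
time: 8.38
tool_pos: [0.6016, 0.0131, 0.0454]
tool_rot: [-1.568, 0.696, -2.701]
contact_force: [-4.3, -2.4, 0.4]
opening: 0.0368
```

{"name": "apply_moves", "arguments": {
  "plan": [
    [-0.0004, 0.0003, 0, 0, 0, 0, 0.2],
    [-0.0008, 0.0006, 0, 0, 0, 0, 0.2],
    [-0.0008, 0.0006, 0, 0, 0, 0, 0.2],
    [-0.0008, 0.0006, 0, 0, 0, 0, 0.2],
    [-0.0008, 0.0006, 0, 0, 0, 0, 0.2]
  ]
}}

```text
time: 9.0
tool_pos: [0.6021, 0.0131, 0.0453]
tool_rot: [-1.567, 0.695, -2.702]
contact_force: [-8.2, -5.0, 1.7]
opening: 0.0369
```

```bash
python3 -c "
from h import *
s=robot.observe();print(s['time'],s['tool_pos'],s['contact_force'])
cv2.imwrite('pics/wrist3.png',cv2.resize(cams.read_camera('wrist'),(480,360)))
"
```

```text
9.0 [0.60205169 0.01312364 0.04529116] [-8.22494535 -4.98881542  1.70317125]
```

View pics/wrist3.png

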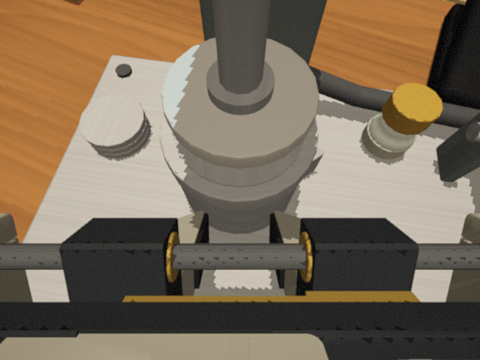

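{"name": "apply_moves", "arguments": {
  "plan": [
    [-0.0004, 0.0003, 0, 0, 0, 0, 0.2],
    [-0.0006, 0.0005, 0, 0, 0, 0, 0.2],
    [-0.0006, 0.0005, 0, 0, 0, 0, 0.2],
    [-0.0006, 0.0005, 0, 0, 0, 0, 0.2],
    [-0.0006, 0.0005, 0, 0, 0, 0, 0.2]
  ]
}}

```text
time: 9.68
tool_pos: [0.6023, 0.0132, 0.0452]
tool_rot: [-1.567, 0.694, -2.702]
contact_force: [-11.6, -6.4, 2.4]
opening: 0.0368
```

{"name": "apply_moves", "arguments": {
  "plan": [
    [0.008, -0.0065, 0, 0, 0, 0, 0.2],
    [0.02, -0.017, 0, 0, 0, 0, 0.2],
    [0.036, -0.03, 0, 0, 0, 0, 0.2],
    [0.046, -0.0386, 0, 0, 0, 0, 0.2],
    [0.046, -0.0386, 0, 0, 0, 0, 0.2]
  ]
}}

```text
time: 10.3
tool_pos: [0.549, -0.0119, 0.046]
tool_rot: [-1.568, 0.697, -2.702]
contact_force: [0.5, 0.2, 1.2]
opening: 0.0368
```

```bash
python3 -c "
from h import *
s=robot.observe();print(s['time'],s['tool_pos'],s['contact_force'],s['qpos'])
for n in ('scene','top'): cv2.imwrite(f'pics/{n}4.png',cams.read_camera(n))
s['tool_pos']=s['tool_pos'];print(delta([.55,-.05,.22],[-90,0,-164.4]))
print(delta([.575,-.169,.17],[-90,0,-164.4]))
a=cv2.imread('pics/scene4.png')[200:350,200:400];b=cv2.imread('pics/top4.png')[120:300,220:400]
cv2.imwrite('pics/c4.png',np.hstack([cv2.resize(a,(400,300),interpolation=cv2.INTER_CUBIC),cv2.resize(b,(400,400),interpolation=cv2.INTER_CUBIC)[:300]]))
"
```

```text
10.3 [ 0.54897779 -0.01191763  0.04600752] [0.46468709 0.20573902 1.2295896 ] [-0.45228139  0.56697836  2.1811946   1.73147892  0.52829658 -0.94386634]
(array([-0.0993, -0.1435,  0.0353]), array([  3.15,   9.17, -39.89]))
(array([-0.0456, -0.1228,  0.1535]), array([  3.15,   9.17, -39.89]))
```

View pics/c4.png

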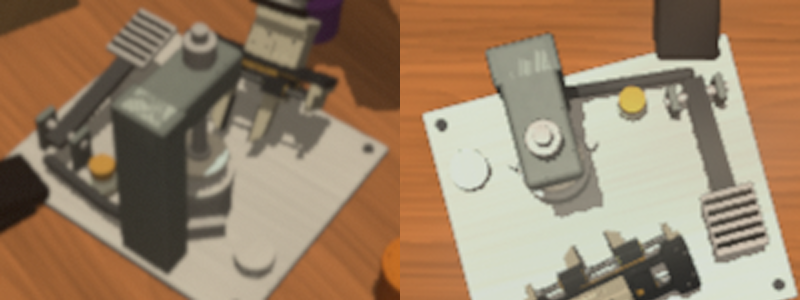

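```bash
python3 -c "
from h import *
print(delta([.53,-.10,.19]))
f=[*w(.02-.0415,.04),.0825]; print('lid front expected', proj('top',f), 'in crop', (proj('top',f)-[220,120])*400/180+[400,0])"
```

```text
(array([-0.0498, -0.1457,  0.072 ]), array([0., 0., 0.]))
lid front expected [[293.33398248 209.37507439]] in crop [[562.96440551 198.61127642]]
```

```bash
python3 -c "
from h import *
a=cv2.imread('pics/top4.png')
cv2.imwrite('pics/z4.png',cv2.resize(a[170:225,260:320],None,fx=10,fy=10,interpolation=cv2.INTER_NEAREST))
for r in (-.0215,-.0265,-.0315): print(r,proj('top',[*w(r,.04),.0825]).round(1), proj('top',[*w(-.02,.04),.217]).round(1))
print('foot front',proj('top',[*w(-.014,.04),.111]).round(1), 'rim sides', proj('top',[[*w(.02-.0415*.85,.04+s*.0415*.5),.0825] for s in(1,-1)]).round(1))
"
```

```text
-0.0215 [[293.3 209.4]] [[290.4 203.3]]
-0.0265 [[293.8 211.3]] [[290.4 203.3]]
-0.0315 [[294.4 213.2]] [[290.4 203.3]]
foot front [[292.  205.4]] rim sides [[284.8 209.1]
 [300.6 204.9]]
```

View pics/z4.png

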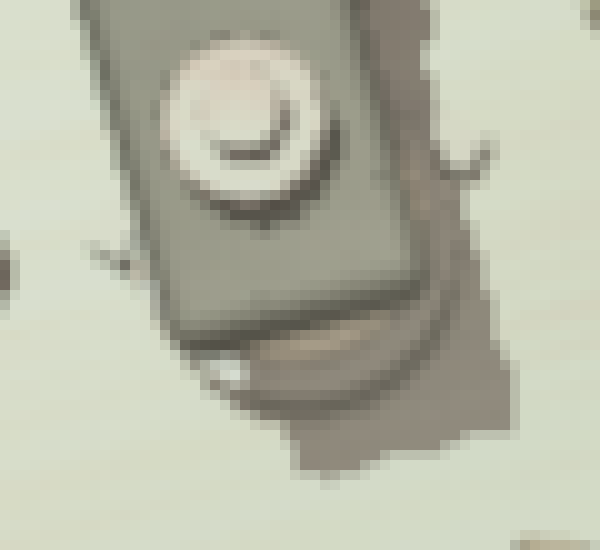

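Zoom of the top view: the lid's front rim is at about (292,210), expected (293.3,209.4). With the firm stop felt in the V, the tin is home. On to the treadle.

{"name": "apply_moves", "arguments": {
  "plan": [
    [-0.01, -0.03, 0.005, 0, 0, 0, 0.6],
    [-0.025, -0.075, 0.03, 0, 0, 0, 1],
    [-0.05, -0.146, 0.072, 0, 0, 0, 1],
    [-0.05, -0.146, 0.072, 0, 0, 0, 1],
    [-0.05, -0.146, 0.072, 0, 0, 0, 1]
  ]
}}

```text
time: 11.02
tool_pos: [0.5305, -0.1011, 0.1919]
tool_rot: [-1.562, 0.699, -2.698]
contact_force: [-0.2, 0.5, -0.2]
opening: 0.0004
```

```bash
python3 -c "
from h import *
s=robot.observe();print(s['time'],s['tool_pos'],s['contact_force'],s['qpos'])
print(delta([.579,-.170,.16],[-90,0,-164.4]))"
```

```text
11.025 [ 0.53051883 -0.10106824  0.19185822] [-0.24299258  0.5175137  -0.15914661] [-0.67567287  0.26548928  2.02197127  0.97761995  0.76609485 -0.24835929]
(array([0.0096, 0.0343, 0.0828]), array([  2.94,   9.21, -39.98]))
```

{"name": "apply_moves", "arguments": {
  "plan": [
    [0.01, 0.034, 0.083, 0.7, 2.3, -10, 1],
    [0.01, 0.034, 0.083, 1.5, 4.6, -20, 1],
    [0.01, 0.034, 0.083, 2.2, 6.9, -30, 1],
    [0.01, 0.034, 0.083, 2.9, 9.2, -40, 1],
    [0.01, 0.034, 0.083, 2.9, 9.2, -40, 1]
  ]
}}

```text
time: 11.65
tool_pos: [0.5785, -0.1665, 0.1557]
tool_rot: [-1.577, -0.008, -2.865]
contact_force: [1.1, 0.2, 0.3]
opening: 0.0004
```

```bash
python3 -c "
from h import *
s=robot.observe();print(s['time'],s['tool_pos'],np.rad2deg(s['tool_rot']),s['contact_force'],s['qpos'])
P=(s['tool_pos'],s['tool_rot'])
im=cams.read_camera('wrist')
print(proj('wrist',[[*w(-.0996,-.14),.101],[*w(.06,-.14),.055],s['tool_pos']],P).round(0))
print(pr(s['tool_pos']),delta([.579,-.170,.12],[-90,0,-164.4]))
cv2.imwrite('pics/wrist5.png',cv2.resize(im,(480,360)))"
```

```text
11.65 [ 0.57847543 -0.16645564  0.15570504] [ -90.34849651   -0.45787635 -164.129029  ] [1.10770099 0.2292884  0.26031434] [-4.07270260e-01  5.57977597e-01  1.40950499e+00 -3.65160841e-04
  1.18414721e+00  8.86689066e-01]
[[329. 272.]
 [331. -21.]
 [322. 315.]]
[-0.09854808 -0.13609713] (array([0.0006, 0.0353, 0.0042]), array([0.38, 0.27, 0.56]))
```

View pics/wrist5.png

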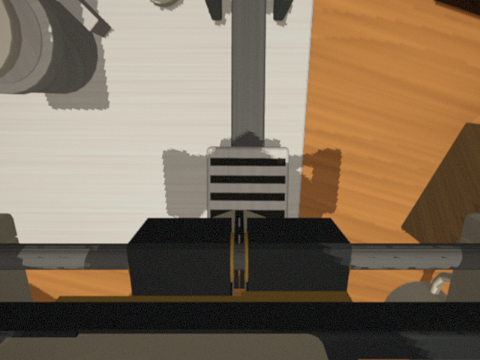

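The wrist view shows the fingers over the pad, with the lever centre at x=249 and the fingers at x=240. The 4 mm offset will be corrected. I descend now.

{"name": "apply_moves", "arguments": {
  "plan": [
    [0, 0.012, 0.004, 0.3, 0.3, 0.5, 1],
    [0, 0.024, 0.004, 0.3, 0.3, 0.5, 1],
    [0, 0.034, 0.004, 0.3, 0.3, 0.5, 1],
    [0, 0.041, 0.004, 0.3, 0.3, 0.5, 1],
    [0, 0.049, 0.004, 0.3, 0.3, 0.5, 1]
  ]
}}

```text
time: 12.32
tool_pos: [0.5784, -0.1728, 0.1086]
tool_rot: [-1.57, 0.006, -2.873]
contact_force: [-1.0, -0.7, 2.5]
opening: 0.0002
```

{"name": "apply_moves", "arguments": {
  "plan": [
    [0, 0.005, 0, 0, 0, 0, 1],
    [0, 0.011, 0, 0, 0, 0, 1],
    [0, 0.017, 0, 0, 0, 0, 1],
    [0, 0.022, 0, 0, 0, 0, 1],
    [0, 0.026, 0, 0, 0, 0, 1]
  ]
}}

```text
time: 12.95
tool_pos: [0.578, -0.173, 0.0827]
tool_rot: [-1.57, 0.004, -2.873]
contact_force: [-4.3, -0.6, 7.5]
opening: 0.0007
```

{"name": "apply_moves", "arguments": {
  "plan": [
    [0, 0.003, 0, 0, 0, 0, 1],
    [0, 0.006, 0, 0, 0, 0, 1],
    [0, 0.009, 0, 0, 0, 0, 1],
    [0, 0.011, 0, 0, 0, 0, 1],
    [0, 0.012, 0, 0, 0, 0, 1]
  ]
}}

```text
time: 13.58
tool_pos: [0.5777, -0.1731, 0.0714]
tool_rot: [-1.57, 0.004, -2.873]
contact_force: [-7.7, -1.8, 12.0]
opening: 0.0007
```

{"name": "apply_moves", "arguments": {
  "plan": [
    [0, 0.001, 0, 0, 0, 0, 1],
    [0, 0.002, 0, 0, 0, 0, 1],
    [0, 0.003, 0, 0, 0, 0, 1],
    [0, 0.003, 0, 0, 0, 0, 1],
    [0, 0.003, 0, 0, 0, 0, 1]
  ]
}}

```text
time: 14.2
tool_pos: [0.5777, -0.1731, 0.0686]
tool_rot: [-1.57, 0.004, -2.873]
contact_force: [-8.0, -1.5, 12.7]
opening: 0.0002
```

{"name": "apply_moves", "arguments": {
  "plan": [
    [0, 0.0008, 0, 0, 0, 0, 1],
    [0, 0.0016, 0, 0, 0, 0, 1],
    [0, 0.0024, 0, 0, 0, 0, 1],
    [0, 0.003, 0, 0, 0, 0, 1],
    [0, 0.003, 0, 0, 0, 0, 1]
  ]
}}

```text
time: 14.82
tool_pos: [0.5777, -0.1731, 0.0658]
tool_rot: [-1.57, 0.004, -2.873]
contact_force: [-9.1, -0.8, 14.4]
opening: 0.0004
```

{"name": "apply_moves", "arguments": {
  "plan": [
    [0, 0.0006, 0, 0, 0, 0, 1],
    [0, 0.0012, 0, 0, 0, 0, 1],
    [0, 0.0016, 0, 0, 0, 0, 1],
    [0, 0.002, 0, 0, 0, 0, 1],
    [0, 0.002, 0, 0, 0, 0, 1]
  ]
}}

```text
time: 15.45
tool_pos: [0.5777, -0.1732, 0.0652]
tool_rot: [-1.569, 0.004, -2.873]
contact_force: [-11.9, -1.0, 22.7]
opening: 0.0003
```

{"name": "apply_moves", "arguments": {
  "plan": [
    [0, 0.0005, 0, 0, 0, 0, 1],
    [0, 0.0005, 0, 0, 0, 0, 1],
    [0, 0.0005, 0, 0, 0, 0, 1],
    [0, 0.0005, 0, 0, 0, 0, 1],
    [0, 0.0005, 0, 0, 0, 0, 1]
  ]
}}

```text
time: 16.08
tool_pos: [0.5778, -0.1732, 0.0651]
tool_rot: [-1.569, 0.004, -2.873]
contact_force: [-13.9, 0.3, 26.4]
opening: 0.0004
```

{"name": "apply_moves", "arguments": {
  "plan": [
    [0, 0, 0, 0, 0, 0, 1],
    [0, 0, 0, 0, 0, 0, 1],
    [0, 0, 0, 0, 0, 0, 1],
    [0, 0, 0, 0, 0, 0, 1],
    [0, 0, 0, 0, 0, 0, 1]
  ]
}}

```text
time: 16.7
tool_pos: [0.5777, -0.1732, 0.0651]
tool_rot: [-1.569, 0.004, -2.873]
contact_force: [-13.1, -0.0, 24.7]
opening: 0.0004
```

{"name": "apply_moves", "arguments": {
  "plan": [
    [0, 0, 0, 0, 0, 0, 1],
    [0, 0, 0, 0, 0, 0, 1],
    [0, 0, 0, 0, 0, 0, 1],
    [0, 0, 0, 0, 0, 0, 1],
    [0, 0, 0, 0, 0, 0, 1]
  ]
}}

```text
time: 17.32
tool_pos: [0.5777, -0.1732, 0.0651]
tool_rot: [-1.569, 0.004, -2.873]
contact_force: [-14.4, -0.5, 25.8]
opening: 0.0007
```

{"name": "apply_moves", "arguments": {
  "plan": [
    [0, -0.003, 0, 0, 0, 0, 1],
    [0, -0.008, 0, 0, 0, 0, 1],
    [0, -0.013, 0, 0, 0, 0, 1],
    [0, -0.018, 0, 0, 0, 0, 1],
    [0, -0.023, 0, 0, 0, 0, 1]
  ]
}}

```text
time: 17.95
tool_pos: [0.5788, -0.1728, 0.0855]
tool_rot: [-1.569, 0.006, -2.873]
contact_force: [-0.2, -0.2, 3.0]
opening: 0.0002
```

{"name": "apply_moves", "arguments": {
  "plan": [
    [0, -0.005, 0, 0, 0, 0, 1],
    [0, -0.01, 0, 0, 0, 0, 1],
    [0, -0.015, 0, 0, 0, 0, 1],
    [0, -0.02, 0, 0, 0, 0, 1],
    [0, -0.024, 0, 0, 0, 0, 1]
  ]
}}

```text
time: 18.58
tool_pos: [0.5783, -0.1727, 0.1094]
tool_rot: [-1.57, 0.005, -2.873]
contact_force: [1.9, 0.7, 1.4]
opening: 0.0005
```

{"name": "apply_moves", "arguments": {
  "plan": [
    [0, -0.004, 0, 0, 0, 0, 1],
    [0, -0.008, 0, 0, 0, 0, 1],
    [0, -0.02, 0, 0, 0, 0, 1],
    [0, -0.04, 0, 0, 0, 0, 1],
    [0, -0.06, 0, 0, 0, 0, 1]
  ]
}}

```text
time: 19.2
tool_pos: [0.5777, -0.1728, 0.1701]
tool_rot: [-1.57, 0.005, -2.873]
contact_force: [-0.3, 0.2, 0.7]
opening: 0.0002
```

```bash
python3 -c "
from h import *
s=robot.observe();print(s['time'],s['tool_pos'],s['contact_force'])
a=cams.read_camera('scene')[180:360,190:410];b=cams.read_camera('top')[120:300,220:400]
cv2.imwrite('pics/c6.png',np.hstack([cv2.resize(a,(400,327),interpolation=cv2.INTER_CUBIC)[:327],cv2.resize(b,(400,400),interpolation=cv2.INTER_CUBIC)[:327]]))
"
```

```text
19.2 [ 0.57772168 -0.17278883  0.17011205] [-0.30427926  0.24025137  0.68722676]
```

View pics/c6.png

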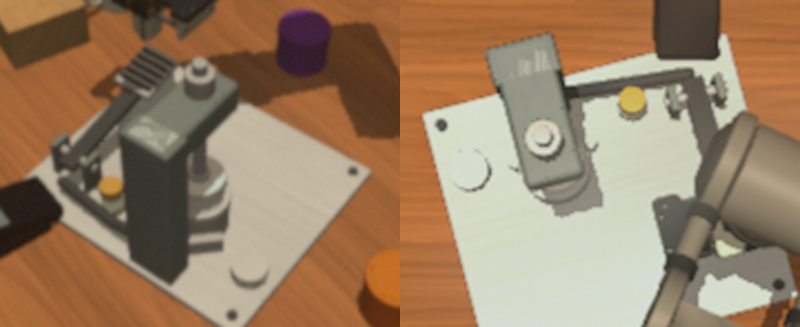

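```bash
python3 -c "
from h import *
s=robot.observe();print(s['time'],s['qvel'].round(3),s['contact_force']);print(robot.hand_in())"
```

```text
19.3 [-0.002  0.031  0.045 -0.002 -0.04   0.001] [ 0.99878689 -0.09123127  0.39987492]
the job is handed in; nothing more can be done
None
```

I slid the tin into the V nest, pressed the treadle onto its stop, eased it back up and handed the job in at 19.3 s. `hand_in` gave no verdict.

- **Tin in the nest:** I pushed it with two tilted fingertips until the V stopped it firmly, at about 13 N. The position from the arm was about 2 mm from the nest point. In the top view the lid's front rim was within about 1 px (2–3 mm) of where it should be.
- **Treadle on its stop:** The pad went down about 47 mm, or 0.295 rad. The force then rose from 14 to 25 N with almost no further travel, which is the stop. I held it there at 25–26 N for about 1.9 s. The largest force on the fingers I read was about 30 N.
- **Lid:** I did not measure it directly. At that angle the foot's travel goes about 9 mm past the lid's home height, so its spring was pressing on the lid.
- **Treadle release:** I brought it up at about 0.04 m/s. In the last picture the treadle and foot are up, the tin is in the nest, the honey jar and spare lids are where they were, and the gripper is clear. That picture did not show the whole counter.

One early move had to be redone: the first tilted approach ran close to the wrist joint limits, so I turned the gripper half round and used that pose instead. Nothing was touched.

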